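# Unstack an overnight glue-up

### The job

The glue has set: take the pressing stack apart from the top. Lay the two steel blocks flat in the light plastic tray, one in each half of its length so that it stays balanced, without tipping the tray or shoving it along; lay the wooden caul squarely on its mate, the other caul; and set the striped glued blank on the drying rack, flat on both bearers, centred between the four dowels. Leave the screwdriver and the tape measure where they are.

Things in the scene. Friction and masses are not known exactly. Their poses are not given: they have to be found in the camera images.
- block_a_centre (a point): Upper steel block, top of the stack: a 50 x 75 x 25 mm steel setup block with round holes, about 0.6 kg, lying flat crosswise on the lower block. Point: its centre, 12.5 mm above its underside. x: along its 50 mm width, y: along its 75 mm length, z up.
- block_b_centre (a point): Lower steel block, same size and look as the upper one (50 along its x, 75 along its y, 25 mm high, about 0.6 kg), lying flat on the caul lengthwise; its ends show 12 mm either side under the upper block. Point: its centre.
- caul_centre (a point): Caul: a plain pine board 45 x 130 x 18 mm (x, y, z), light, lying flat on the blank under the steel blocks. Point: its centre, 9 mm above its underside.
- blank_centre (a point): Glued blank: a board of dark and pale wood strips, 56 x 150 x 16 mm (x, y, z), 0.1 kg, lying at the bottom of the stack on the pressing bed between four dowels; it is longer and wider than the caul and shows all round it. Not stuck to anything. Point: its centre, 8 mm above its underside.
- press: Pressing bed, fixed on a grey glue-up board (20 mm thick, 270 x 394 mm) that lies on the bench: plywood board 88 x 196 x 12 mm (x, y, z) with a sheet of waxed paper, under the stack. Four upright 8 mm dowels stand at 36 mm either side in x and 62 mm either side in y, and reach 36 mm above its underside (about 4 mm clear of the blank's long sides): lift the blank straight up past them. Origin: centre of its underside.
- tray: Grey plastic tray, standing on the grey board, loose and very light (0.08 kg), open on top: 100 x 210 mm outside (x, y; the rim sticks out 3 mm more), walls 34 mm high and 3.5 mm thick, floor 3 mm; inside 93 x 203 mm, no divider. Origin: centre of its underside; y along its length. Laid across the tray (their 75 mm along the tray's x) and 47 mm either side of its middle, the blocks leave finger room all round.
- rack: Drying rack, fixed on the grey board: plywood board 96 x 176 x 8 mm (x, y, z) with two cross bearers (16 mm wide, along x, at y = -55 and +55 mm) whose tops are 24 mm above its underside, and four 8 mm dowels on the bearers at x = -40 and +40 mm that reach 38 mm above its underside, leaving the blank 8 mm play either side. The blank lies along y. Origin: centre of its underside.
- mate: The mate of the caul: a plain pine board 50 x 160 x 18 mm (x, y, z) with a dark stain, 0.12 kg, lying alone flat on the bench beside the grey board, loose. The caul belongs flat on it, centred and lengthwise. It lies left or right of the grey board; on the left a clamp bar (60 to 78 mm above the bench) lies on the edge of the big cutting tray, just beyond its far left corner: lower the caul straight down, in line with the mate. Origin: centre of its underside.
- screwdriver: Bystander: red-handled screwdriver, 28 x 199 x 24 mm, loose on the bench beside the grey board, long along its y (handle at +y). Origin: under its middle. Leave alone.
- tape_measure: Bystander: yellow tape measure, 39 x 90 x 70 mm, standing loose at the back of the work area. Origin: centre of its underside. Leave alone.

How it is judged:
At the end, for the whole second after the job is handed in: Blocks flat on the floor of the level tray, in opposite halves, 25 to 78 mm from its middle, tray within 25 mm of its start; blank flat on both rack bearers, within 15 mm and 0.2 rad; caul flat on its mate, within 15 mm across, 20 mm along and 0.2 rad; all released and at rest (((y of block_a_centre in the frame of tray between 0.025 and 0.078 m and y of block_b_centre in the frame of tray between -0.078 and -0.025 m) or (y of block_a_centre in the frame of tray between -0.078 and -0.025 m and y of block_b_centre in the frame of tray between 0.025 and 0.078 m)) and x of block_a_centre in the frame of tray between -0.022 and 0.022 m and z of block_a_centre in the frame of tray between 0.008 and 0.022 m and x of block_b_centre in the frame of tray between -0.022 and 0.022 m and z of block_b_centre in the frame of tray between 0.008 and 0.022 m and distance of tray from where it was at the start of the episode below 0.025 m and angle between tray's own z axis and vertical below 0.05 rad and z of blank_centre in the frame of rack between 0.027 and 0.037 m and x of blank_centre in the frame of rack between -0.015 and 0.015 m and y of blank_centre in the frame of rack between -0.015 and 0.015 m and angle between the y axis of blank_centre and the y axis of rack, either way round below 0.2 rad and angle between each of blank_centre, caul_centre, mate's own z axis and vertical below 0.06 rad and z of caul_centre in the frame of mate between 0.022 and 0.032 m and x of caul_centre in the frame of mate between -0.015 and 0.015 m and y of caul_centre in the frame of mate between -0.02 and 0.02 m and angle between the y axis of caul_centre and the y axis of mate, either way round below 0.2 rad and linear speed of each of block_a, block_b, caul, blank, tray, mate below 0.02 m/s); the robot touches nothing.
It fails at once if the tray is tipped (angle between tray's own z axis and vertical above 0.15 rad).
It fails at once if the screwdriver is disturbed (distance of screwdriver from where it was at the start of the episode above 0.02 m).
It fails at once if the tape measure is disturbed (distance of tape_measure from where it was at the start of the episode above 0.02 m).
It also fails if it takes over 115 s, if anything falls off the work surface, if the arm or the gripper's body presses on something with over 40 N, if the wrist force passes 120 N, or if a joint passes its speed limit or range.

### The arm

A 6-joint arm with a two-finger parallel gripper is mounted at the origin on a cart in front of the work surface, level with it; the furniture and walls round the work are solid. World frame = base frame: x ahead of the robot, y to its left, z up, the work surface at z = 0. Lengths are in m, angles in rad, forces in N, time in s.
With the tool pointing down it reaches from about 0.25 to 0.775 m from the base axis. Payload 4 kg.
Tool frame: the origin (TCP) lies between the finger pads; the fingertips stand 14 mm ahead of it and the grasp point (between the pads) lies 5 mm behind it; z points along the fingers, y is the line along which they close (so a half turn about z gives the same grasp; the last joint's range is limited). The gripper opens to 94 mm and grips with 3 to 60 N. Pads are 16 mm wide; open, the fingers measure 119 mm over their backs; the gripper's body (75 mm by 177 mm) begins 78 mm behind the grasp point.
Start: joints at [1.137, 0.087, 1.371, -0, 1.684, -0.103], TCP at [0.179, 0.52, 0.22] pointing down, gripper open.
Joint ranges: [-3.1, 3.1], [-0.76, 2.03], [0.27, 2.55], [-1.08, 4.22], [0.17, 2.65], [-2.57, 2.57]. Speed limits (rad/s): [2.79, 2.79, 3.14, 3.14, 3.14, 3.14].

### API

Orientations are given as [roll, pitch, yaw] about the fixed x, y, z axes, in that order (R = Rz(yaw) Ry(pitch) Rx(roll)).
In Python, from bench import robot, snapshot gives the robot as it stands.
- The arm moves only by the tool carry_out, never from a script. Its argument "motion" is text: rows parted by semicolons, each of 4 numbers parted by spaces: the shift along the tool's x, y, z each as a share of 0.15 m, from -1 to 1, then the turn about the tool's z as a share of 180 degrees, from -1 to 1. A call has exactly 8 rows; each row is the pose to reach, as a shift and turn from the pose commanded when the call began, along the tool's axes at that moment, turning the shorter way round; what a row does not reach only later rows make up. A row lasts 1/10 s, in which the tool goes at most 50 mm and 8.59 degrees, less where a joint would pass 70% of its speed; a pose out of reach is approached as far as the arm can. A call with a number of a shift or a turn outside -1 to 1 is refused whole. A call with a gripper value outside its range is refused whole. "grip" is the opening, from -1 (shut) to 1 (fully open), set as the call begins (left out, the last holds). The fingers move at their own pace and stop on an object; the grip force is fixed at half the most. Time passes only in rows, so rows that repeat a pose let the fingers close, or fill a call up. It gives the time, the measured TCP pose, the force, the opening and the grip force at its end, in the units of the state.
- robot.get_obs(): the state, without advancing time (a new reading comes with each control period).
- snapshot(name): name is "scene" or "side" or "wrist"; returns a dict with "image" (480x640x3 uint8, red, green, blue), "fx", "fy", "cx", "cy" (pixels), "pose" (4x4, takes a point from camera to world coordinates); the wrist camera has in their place "hand_eye" (4x4, takes a point from camera to tool coordinates, whose origin is the TCP and whose axes are the flange's). Camera axes: x right, y up, looking along -z (the intrinsics and any distortion apply to the point x, -y, -z); pixel columns grow to the right and rows downward; lengths in m; the calibration is good to about 2 mm. A picture is of the moment at which its call begins: read the wrist's pose just before it. There is no depth.
- robot.close_job(): hands the job in; it is judged then, once.
The state is a dict: "time": time; "joint_positions": joint angles; "qvel": joint speeds; "joint_torque": joint torques, N m; "tool_pos": TCP position; "ee_rot": TCP orientation; "wrist_force": force on the tool from outside, world axes, zero at the start; "wrist_torque": the same for the moment, N m; "width": finger opening in m; "finger_force": force on a finger pad.
Only numpy, scipy, OpenCV 4.12 (cv2) and the standard library are available. Lean on these libraries where they do the work, as an engineer would, in place of code of your own. Each camera call takes 0.05 s, during which the arm holds its last target. There are 200 camera calls.

## Working session

There is one attempt and no reset: what is moved stays moved. The work goes in short steps, Python scripts to look and compute and a tool call to move; the robot and the scene stay as the last step left them, time stands still between calls to the robot, and variables do not carry over. Pictures are saved under pics/ and viewed, at most 14 in all, crops included, and the job is handed in when it is done.

Besides the shell and the picture viewer there is one more tool, called by a JSON object that holds its "method" and its "body". carry_out: Moves the arm, as the interface text tells. Shift numbers are shares of 0.15 m and turn numbers shares of 180 degrees, none past 1 either way. Its arguments: {"type":"object","properties":{"motion":{"type":"string"},"grip":{"type":"number"}},"required":["motion"]}

```bash
ls; mkdir -p pics; python3 - <<'E'
from bench import robot, snapshot
import cv2
o=robot.get_obs()
for k in ("time","tool_pos","ee_rot","width","wrist_force"): print(k,o[k])
for n in ("scene","side","wrist"):
    s=snapshot(n); cv2.imwrite(f"pics/{n}0.png",s["image"][:,:,::-1])
    print(n,{k:v for k,v in s.items() if k!="image"})
E
```

```text
pics
time 0.0
tool_pos [0.17842685 0.51970109 0.21831912]
ee_rot [-3.13940629e+00 -1.74063941e-04  2.81080143e+00]
width 0.09379560641094231
wrist_force [ 1.10938484 -1.28620347  0.04158407]
scene {'fx': 582.5959509417046, 'fy': 582.5959509417046, 'cx': 323.2351437932288, 'cy': 224.7878495700404, 'pose': array([[ 0.58305282,  0.62915562, -0.51401617,  0.01282169],
       [-0.81239438,  0.45776665, -0.36119948, -0.36203236],
       [ 0.00804878,  0.62818222,  0.77802462,  0.88503364],
       [ 0.        ,  0.        ,  0.        ,  1.        ]])}
side {'fx': 439.43068185509435, 'fy': 439.43068185509435, 'cx': 325.28779690308073, 'cy': 240.23720196840037, 'pose': array([[-0.99448366,  0.03816145, -0.09770343,  0.4413497 ],
       [-0.10334266, -0.51595576,  0.85035872,  0.71830931],
       [-0.01795973,  0.85576478,  0.51705328,  0.55257515],
       [ 0.        ,  0.        ,  0.        ,  1.        ]])}
wrist {'fx': 358.40674026711224, 'fy': 358.40674026711224, 'cx': 318.64848634637997, 'cy': 236.49872563228507, 'hand_eye': array([[ 2.38820104e-05,  9.72998435e-01,  2.30811708e-01,
         6.70329623e-02],
       [ 9.99999999e-01, -1.71091844e-05, -3.13450334e-05,
        -4.21514855e-04],
       [-2.65496683e-05,  2.30811708e-01, -9.72998435e-01,
        -1.64749098e-01],
       [ 0.00000000e+00,  0.00000000e+00,  0.00000000e+00,
         1.00000000e+00]])}
```

View pics/scene0.png

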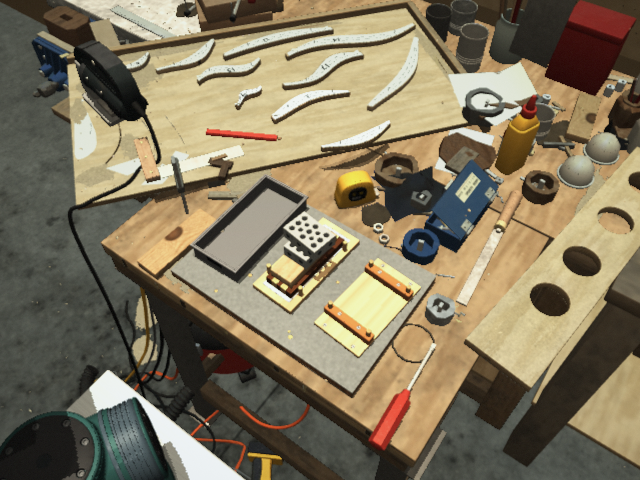

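View pics/side0.png

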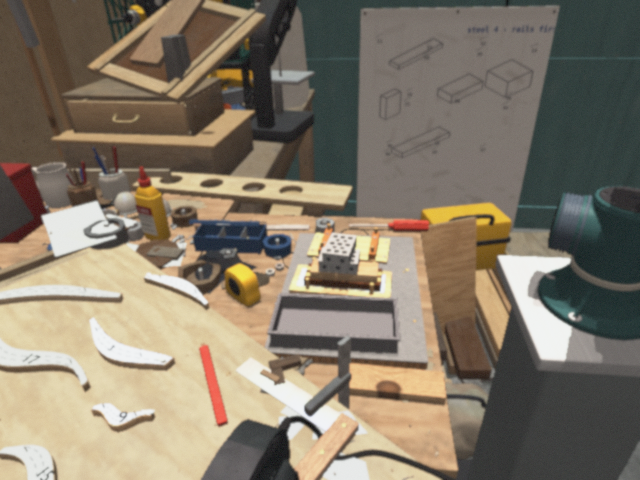

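```bash
cat > h.py <<'E'
import numpy as np, cv2
from bench import robot, snapshot
from scipy.spatial.transform import Rotation as R
def tool():
    o=robot.get_obs(); T=np.eye(4); T[:3,:3]=R.from_euler('xyz',o['ee_rot']).as_matrix(); T[:3,3]=o['tool_pos']; return T
def shot(n,name=None):
    T=tool(); s=snapshot(n); s['P']=T@s['hand_eye'] if 'hand_eye' in s else s['pose']
    if name: cv2.imwrite(f'pics/{name}.png',s['image'][:,:,::-1]); np.savez(f'pics/{name}.npz',P=s['P'],K=[s['fx'],s['fy'],s['cx'],s['cy']])
    return s
def load(name):
    d=np.load(f'pics/{name}.npz'); return d['P'],d['K']
def w(name,u,v,z):
    P,K=load(name); d=P[:3,:3]@np.array([(u-K[2])/K[0],-(v-K[3])/K[1],-1.]); c=P[:3,3]
    return c+d*(z-c[2])/d[2]
def px(name,p):
    P,K=load(name); q=np.linalg.inv(P)@np.append(p,1.); return np.array([K[2]-K[0]*q[0]/q[2],K[3]+K[1]*q[1]/q[2]])
E
python3 - <<'E'
from h import *
s=shot('scene','sc'); shot('side','sd'); shot('wrist','wr')
im=s['image'][:,:,::-1]; cv2.imwrite('pics/sccrop.png',cv2.resize(im[170:395,130:450],(800,562),interpolation=cv2.INTER_CUBIC))
for u,v in((175,273),(355,390),(437,265)): print(w('sc',u,v,0.02))
for u,v in((265,177),(194,250),(306,207),(240,277)): print('tray',w('sc',u,v,0.054))
E
```

```text
[0.33885005 0.18899603 0.02      ]
[ 0.34534934 -0.19269391  0.02      ]
[ 0.62950499 -0.18163644  0.02      ]
tray [0.59252376 0.18637453 0.054     ]
tray [0.38092207 0.17510487 0.054     ]
tray [0.5777061  0.07501657 0.054     ]
tray [0.38516396 0.0718909  0.054     ]
```

View pics/sccrop.png

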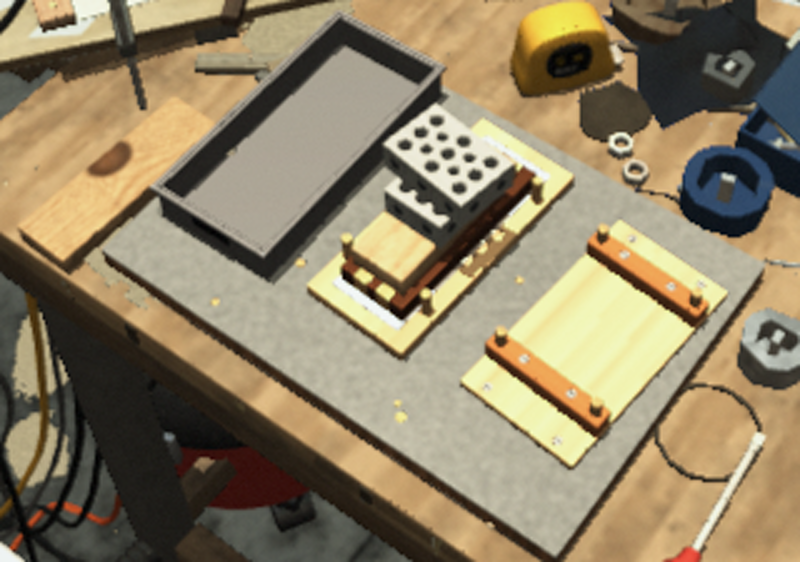

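View pics/wr.png

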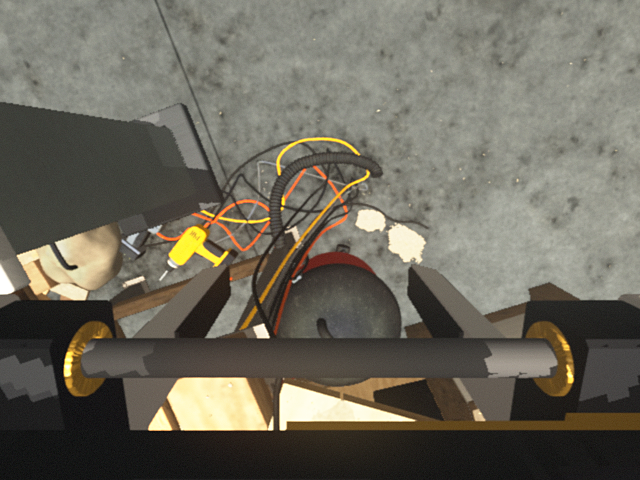

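```bash
python3 - <<'E'
from h import *
def f(n,pts,z):
    p=np.array([w('sc',130+u/2.5,170+v/2.5,z) for u,v in pts])
    m=p.mean(0); L=[np.linalg.norm(p[i]-p[(i+1)%4]) for i in range(4)]
    a=(p[2]-p[1])+(p[3]-p[0]); yaw=np.arctan2(a[1],a[0])
    print(n,m.round(4),'ydir deg from world x',np.degrees(yaw).round(1),np.round(L,3))
# order: nearL, nearR, farR, farL
f('tray',[(155,185),(267,258),(444,70),(340,14)],.054)
f('press',[(308,288),(402,355),(573,180),(482,120)],.032)
f('rack',[(462,380),(571,467),(727,292),(622,222)],.028)
f('blockA',[(384,152),(462,205),(516,160),(435,104)],.116)
f('mate',[(20,232),(68,267),(240,135),(180,97)],.018)
print('caul near',w('sc',130+352/2.5,170+250/2.5,.066),w('sc',130+405/2.5,170+285/2.5,.066))
print('drv',w('sc',130+760/2.5,170+437/2.5,.012),w('sc',378,445,.012))
E
```

```text
tray [0.4927 0.1355 0.054 ] ydir deg from world x 0.6 [0.106 0.21  0.101 0.208]
press [0.4897 0.0058 0.032 ] ydir deg from world x -3.1 [0.085 0.191 0.088 0.194]
rack [ 0.4834 -0.1291  0.028 ] ydir deg from world x -5.3 [0.094 0.175 0.092 0.173]
blockA [0.4951 0.0047 0.116 ] ydir deg from world x -5.2 [0.069 0.052 0.074 0.054]
mate [0.3971 0.2294 0.018 ] ydir deg from world x -4.1 [0.05  0.164 0.063 0.163]
caul near [0.42131416 0.03268028 0.066     ] [ 0.42006466 -0.01369829  0.066     ]
drv [ 0.4901195  -0.25366483  0.012     ] [ 0.29761751 -0.26583829  0.012     ]
```

{"method": "carry_out", "body": {"motion": "-0.1 -0.08 0 0; -0.25 -0.2 0 0; -0.42 -0.34 0 0; -0.6 -0.49 0 0; -0.75 -0.62 0 0; -0.88 -0.72 0 0; -0.96 -0.8 0 0; -1 -0.83 0 0", "grip": 1}}

```text
time: 1.1
tool_pos: [0.2806, 0.3526, 0.2196]
ee_rot: [3.141, 0.0, 2.809]
wrist_force: [-0.1, 0.7, -0.5]
width: 0.0942
finger_force: 0.0
```

{"method": "carry_out", "body": {"motion": "-0.1 -0.08 0 0; -0.25 -0.2 0 0; -0.42 -0.34 0 0; -0.6 -0.49 0 0; -0.75 -0.62 0 0; -0.88 -0.72 0 0; -0.96 -0.8 0 0; -1 -0.83 0 0"}}

```text
time: 1.9
tool_pos: [0.3821, 0.1865, 0.2195]
ee_rot: [3.141, -0.0, 2.809]
wrist_force: [0.1, 0.2, 0.4]
width: 0.0939
finger_force: 0.0
```

{"method": "carry_out", "body": {"motion": "-0.1 -0.08 0 0.04; -0.25 -0.2 0 0.08; -0.42 -0.34 0 0.12; -0.6 -0.49 0 0.16; -0.75 -0.62 0 0.2; -0.88 -0.72 0 0.24; -0.96 -0.8 0 0.28; -1 -0.83 0 0.32"}}

```text
time: 2.7
tool_pos: [0.4837, 0.0202, 0.2192]
ee_rot: [-3.141, -0.0, 1.8]
wrist_force: [0.7, -0.4, 0.8]
width: 0.094
finger_force: 0.0
```

{"method": "carry_out", "body": {"motion": "-0.04 0.01 0 0.03; -0.08 0.02 0 0.07; -0.11 0.03 0 0.09; -0.11 0.03 0 0.09; -0.11 0.03 0 0.09; -0.11 0.03 0 0.09; -0.11 0.03 0 0.09; -0.11 0.03 0 0.09"}}

```text
time: 3.5
tool_pos: [0.4911, 0.0061, 0.2195]
ee_rot: [3.141, -0.0, 1.523]
wrist_force: [-0.6, 0.4, 0.0]
width: 0.0937
finger_force: 0.0
```

```bash
python3 - <<'E'
from h import *
s=shot('wrist','w1'); print(robot.get_obs()['tool_pos'],robot.get_obs()['ee_rot'])
E
```

```text
[0.49108974 0.0059811  0.21953465] [ 3.14145488e+00 -1.25950379e-04  1.52331572e+00]
```

View pics/w1.png

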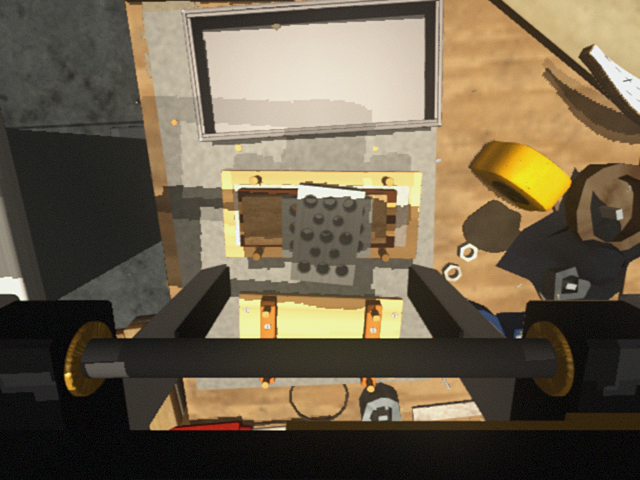

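```bash
python3 - <<'E'
from h import *
im=cv2.imread('pics/w1.png')
c=cv2.resize(im[160:310,220:420],(800,600),interpolation=cv2.INTER_CUBIC)
c=(255*(c/255.)**.55).astype('uint8'); cv2.imwrite('pics/w1c.png',c)
E
```

```text
(no output)
```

View pics/w1c.png

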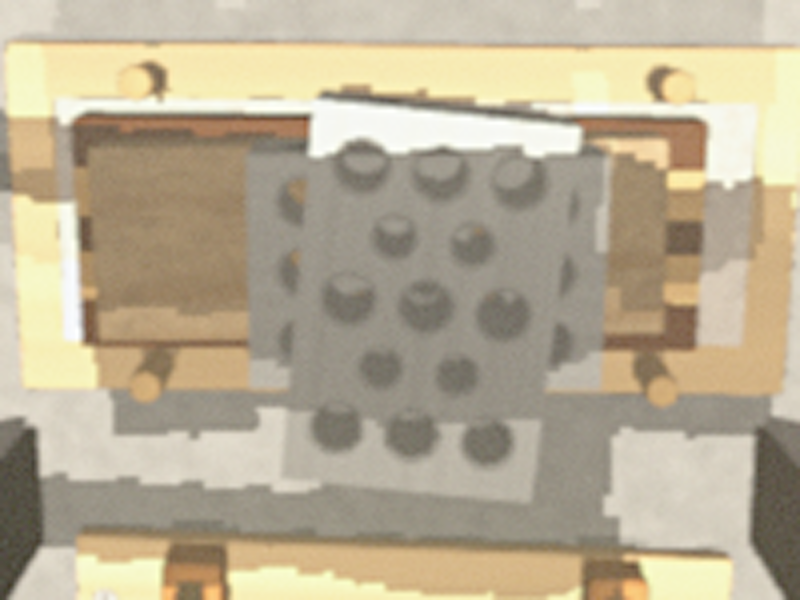

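```bash
python3 - <<'E'
from h import *
def f(n,pts,z,crop=True):
    p=np.array([w('w1',220+u/4,160+v/4,z) if crop else w('w1',u,v,z) for u,v in pts])
    L=[np.linalg.norm(p[i]-p[(i+1)%4]) for i in range(4)]
    a=(p[1]-p[0])+(p[2]-p[3])
    print(n,p.mean(0).round(4),'xdir deg',np.degrees(np.arctan2(a[1],a[0])).round(1),np.round(L,3))
# order TL,TR,BR,BL
f('A',[(316,95),(581,125),(532,502),(282,475)],.116)
f('B',[(247,148),(608,150),(603,388),(249,390)],.091)
f('caul',[(90,140),(668,138),(665,334),(88,342)],.066)
f('blank',[(77,115),(706,121),(696,348),(80,345)],.048)
f('press',[(5,42),(800,42),(783,393),(22,388)],.032)
f('dowels',[(138,82),(676,88),(658,390),(148,388)],.056)
f('tray',[(185,12),(441,0),(440,124),(201,140)],.054,False)
f('trayfloor',[(204,30),(424,18),(424,118),(215,133)],.023,False)
print(w('w1',480,160,.05), w('w1',550,190,.03))
E
```

```text
A [0.497  0.0086 0.116 ] xdir deg -9.2 [0.05  0.075 0.05  0.075]
B [0.4974 0.0099 0.091 ] xdir deg -2.7 [0.074 0.051 0.075 0.052]
caul [0.487  0.0123 0.066 ] xdir deg -2.2 [0.128 0.045 0.132 0.046]
blank [0.4896 0.0102 0.048 ] xdir deg -3.1 [0.147 0.055 0.15  0.056]
press [0.4927 0.0104 0.032 ] xdir deg -2.9 [0.192 0.089 0.195 0.087]
dowels [0.4931 0.01   0.056 ] xdir deg -3.1 [0.122 0.072 0.122 0.072]
tray [0.4948 0.1388 0.054 ] xdir deg 0.3 [0.211 0.097 0.212 0.102]
trayfloor [0.4948 0.1408 0.023 ] xdir deg 0.7 [0.2   0.086 0.202 0.09 ]
[0.64032186 0.0577768  0.05      ] [0.71961428 0.02461398 0.03      ]
```

{"method": "carry_out", "body": {"motion": "0.015 0.04 0.08 0.036; 0.015 0.04 0.2 0.036; 0.015 0.04 0.35 0.036; 0.015 0.04 0.5 0.036; 0.015 0.04 0.62 0.036; 0.015 0.04 0.69 0.036; 0.015 0.04 0.73 0.036; 0.015 0.04 0.735 0.036"}}

```text
time: 4.35
tool_pos: [0.4971, 0.0078, 0.1089]
ee_rot: [-3.141, -0.0, 1.41]
wrist_force: [-0.4, -0.5, 0.2]
width: 0.094
finger_force: 0.0
```

{"method": "carry_out", "body": {"motion": "0 0 0 0; 0 0 0 0; 0 0 0 0; 0 0 0 0; 0 0 0 0; 0 0 0 0; 0 0 0 0; 0 0 0 0", "grip": -0.2}}

```text
time: 5.15
tool_pos: [0.4971, 0.0078, 0.1093]
ee_rot: [-3.141, -0.0, 1.41]
wrist_force: [-1.5, -0.2, 1.8]
width: 0.0492
finger_force: 30.0
```

{"method": "carry_out", "body": {"motion": "0 0 -0.03 0; 0 0 -0.08 0; 0 0 -0.15 0; 0 0 -0.22 0; 0 0 -0.28 0; 0 0 -0.32 0; 0 0 -0.33 0; 0 0 -0.33 0"}}

```text
time: 5.95
tool_pos: [0.4974, 0.0077, 0.1591]
ee_rot: [3.141, -0.0, 1.41]
wrist_force: [1.1, -0.6, -5.2]
width: 0.0497
finger_force: 30.0
```

{"method": "carry_out", "body": {"motion": "0.05 0.01 0 -0.01; 0.15 0.03 0 -0.02; 0.31 0.06 0 -0.03; 0.5 0.09 0 -0.04; 0.67 0.12 0 -0.05; 0.8 0.14 0 -0.054; 0.88 0.15 0 -0.054; 0.91 0.156 0 -0.054"}}

```text
time: 6.75
tool_pos: [0.5422, 0.1406, 0.1581]
ee_rot: [-3.14, -0.0, 1.582]
wrist_force: [-1.4, -0.9, -5.3]
width: 0.0499
finger_force: 30.0
```

{"method": "carry_out", "body": {"motion": "0 0 0 0; 0 0 0.05 0; 0 0 0.15 0; 0 0 0.28 0; 0 0 0.42 0; 0 0 0.53 0; 0 0 0.6 0; 0 0 0.63 0"}}

```text
time: 7.55
tool_pos: [0.5409, 0.138, 0.0619]
ee_rot: [-3.138, 0.001, 1.578]
wrist_force: [0.2, 0.1, -5.1]
width: 0.0496
finger_force: 30.0
```

```bash
python3 - <<'E'
from h import *
s=shot('wrist','w2'); print(robot.get_obs()['tool_pos'],robot.get_obs()['ee_rot'],robot.get_obs()['width'])
E
```

```text
[0.54114642 0.13813202 0.06215085] [-3.13853748e+00  4.03631521e-04  1.57859778e+00] 0.04984574413896448
```

View pics/w2.png

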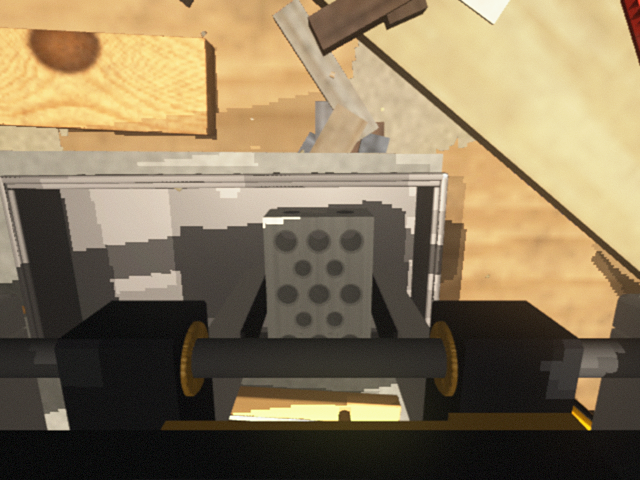

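```bash
python3 - <<'E'
from h import *
print('rim +y',w('w2',200,175,.054),w('w2',430,175,.054),'rim +x',w('w2',446,180,.054),w('w2',440,290,.054))
print('block +y edge',w('w2',264,218,.069),w('w2',374,217,.069))
print('mate far corners',w('w2',208,38,.018),w('w2',210,132,.018),w('w2',0,124,.018),w('w2',0,30,.018))
E
```

```text
rim +y [0.48334124 0.19295755 0.054     ] [0.59276544 0.19381942 0.054     ] rim +x [0.600567   0.19152763 0.054     ] [0.60251325 0.13567166 0.054     ]
block +y edge [0.51563894 0.17519022 0.069     ] [0.56474963 0.17605513 0.069     ]
mate far corners [0.48061599 0.26225321 0.018     ] [0.47867641 0.21441131 0.018     ] [0.36145121 0.21784199 0.018     ] [0.37090437 0.26538518 0.018     ]
```

{"method": "carry_out", "body": {"motion": "0 0 0.02 0; 0 0 0.04 0; 0 0 0.06 0; 0 0 0.08 0; 0 0 0.1 0; 0 0 0.115 0; 0 0 0.125 0; 0 0 0.125 0"}}

```text
time: 8.4
tool_pos: [0.542, 0.1387, 0.0452]
ee_rot: [-3.141, 0.0, 1.579]
wrist_force: [0.2, 0.0, -4.2]
width: 0.0495
finger_force: 30.0
```

{"method": "carry_out", "body": {"motion": "0 0 0.005 0; 0 0 0.01 0; 0 0 0.015 0; 0 0 0.015 0; 0 0 0.015 0; 0 0 0.015 0; 0 0 0.015 0; 0 0 0.015 0"}}

```text
time: 9.2
tool_pos: [0.5423, 0.1388, 0.0433]
ee_rot: [3.142, -0.0, 1.579]
wrist_force: [-0.2, 0.9, -5.8]
width: 0.0495
finger_force: 30.0
```

{"method": "carry_out", "body": {"motion": "0 0 0.005 0; 0 0 0.01 0; 0 0 0.01 0; 0 0 0.01 0; 0 0 0.01 0; 0 0 0.01 0; 0 0 0.01 0; 0 0 0.01 0"}}

```text
time: 10.0
tool_pos: [0.5423, 0.1388, 0.0418]
ee_rot: [3.141, -0.0, 1.579]
wrist_force: [-0.2, 0.1, -5.1]
width: 0.0499
finger_force: 30.0
```

{"method": "carry_out", "body": {"motion": "0 0 0.004 0; 0 0 0.008 0; 0 0 0.008 0; 0 0 0.008 0; 0 0 0.008 0; 0 0 0.008 0; 0 0 0.008 0; 0 0 0.008 0"}}

```text
time: 10.8
tool_pos: [0.5424, 0.1388, 0.0414]
ee_rot: [3.141, -0.0, 1.579]
wrist_force: [-3.0, -0.5, 5.2]
width: 0.05
finger_force: 30.0
```

{"method": "carry_out", "body": {"motion": "0 0 0 0; 0 0 0 0; 0 0 0 0; 0 0 0 0; 0 0 0 0; 0 0 0 0; 0 0 0 0; 0 0 0 0", "grip": 0.38}}

```text
time: 11.6
tool_pos: [0.5423, 0.1387, 0.0405]
ee_rot: [3.141, -0.0, 1.579]
wrist_force: [0.1, -0.3, 0.8]
width: 0.0649
finger_force: 0.0
```

{"method": "carry_out", "body": {"motion": "0 0 -0.03 0; 0 0 -0.1 0; 0 0 -0.22 0; 0 0 -0.38 0; 0 0 -0.55 0; 0 0 -0.7 0; 0 0 -0.8 0; 0 0 -0.85 0"}}

```text
time: 12.4
tool_pos: [0.5431, 0.1389, 0.1706]
ee_rot: [3.138, -0.001, 1.579]
wrist_force: [0.1, 1.3, 0.1]
width: 0.0651
finger_force: 0.0
```

{"method": "carry_out", "body": {"motion": "-0.06 -0.02 0 -0.04; -0.18 -0.06 0 -0.08; -0.34 -0.12 0 -0.13; -0.52 -0.19 0 -0.17; -0.68 -0.25 0 -0.22; -0.79 -0.29 0 -0.26; -0.85 -0.31 0 -0.3; -0.86 -0.31 0 -0.35", "grip": 0.9}}

```text
time: 13.2
tool_pos: [0.496, 0.0082, 0.1673]
ee_rot: [-3.141, -0.001, 2.676]
wrist_force: [-0.1, -0.5, -0.1]
width: 0.0896
finger_force: 0.0
```

{"method": "carry_out", "body": {"motion": "0 0 0 -0.04; 0 0 0 -0.08; 0 0 0 -0.12; 0 0 0 -0.13; 0 0 0 -0.13; 0 0 0 -0.13; 0 0 0 -0.13; 0 0 0 -0.13"}}

```text
time: 14.0
tool_pos: [0.4968, 0.0093, 0.1679]
ee_rot: [3.142, -0.0, 3.08]
wrist_force: [0.4, 0.3, 0.7]
width: 0.0894
finger_force: 0.0
```

```bash
python3 - <<'E'
from h import *
s=shot('wrist','w3'); o=robot.get_obs(); print(o['tool_pos'],o['ee_rot'],o['joint_positions'])
E
```

```text
[0.49684052 0.00936794 0.16796574] [ 3.14146392e+00 -6.99862964e-05  3.07996989e+00] [-9.53806500e-02 -1.52040624e-02  1.57849772e+00  1.26299264e-04
  1.57837329e+00 -1.60455325e+00]
```

View pics/w3.png

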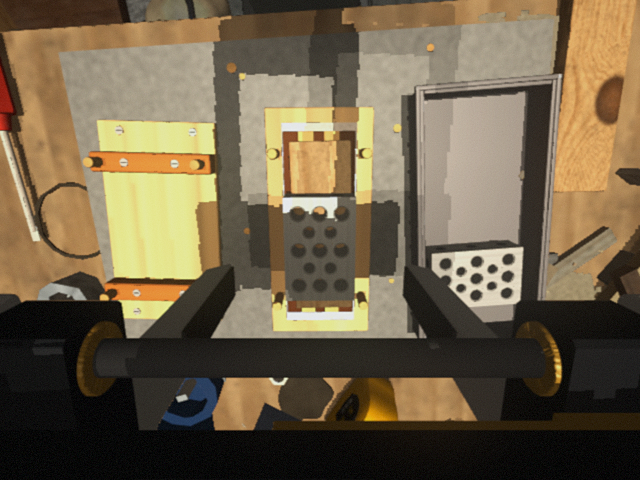

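```bash
python3 - <<'E'
from h import *
def f(n,pts,z):
    p=np.array([w('w3',u,v,z) for u,v in pts])
    L=[np.linalg.norm(p[i]-p[(i+1)%4]) for i in range(4)]
    a=-((p[3]-p[0])+(p[2]-p[1])); 
    print(n,p.mean(0).round(4),'dir deg',(np.degrees(np.arctan2(-a[1],-a[0]))).round(1),np.round(L,3))
f('B',[(283,197),(351,195),(353,300),(284,299)],.091)
f('press',[(266,108),(373,107),(367,330),(272,330)],.032)
f('dow',[(273,154),(365,153),(362,300),(277,301)],.056)
f('rackdow',[(88,162),(197,165),(206,288),(111,293)],.058)
p=[w('w3',u,v,z) for u,v,z in((97,122,.028),(211,123,.028),(415,87,.054),(561,76,.054),(556,191,.018),(606,191,.018))]
print(np.round(p,3))
E
```

```text
B [0.4963 0.0085 0.091 ] dir deg -2.7 [0.046 0.076 0.05  0.074]
press [0.4925 0.0101 0.032 ] dir deg -3.5 [0.085 0.194 0.087 0.193]
dow [0.4905 0.0099 0.056 ] dir deg -3.3 [0.069 0.119 0.07  0.119]
rackdow [ 0.4811 -0.1218  0.058 ] dir deg -2.7 [0.082 0.098 0.078 0.105]
[[ 0.395 -0.165  0.028]
 [ 0.402 -0.073  0.028]
 [ 0.389  0.086  0.054]
 [ 0.388  0.191  0.054]
 [ 0.476  0.219  0.018]
 [ 0.479  0.262  0.018]]
```

{"method": "carry_out", "body": {"motion": "0 0 0.05 0; 0 0 0.14 0; 0 0 0.26 0; 0 0 0.38 0; 0 0 0.47 0; 0 0 0.53 0; 0 0 0.555 0; 0 0 0.56 0"}}

```text
time: 14.85
tool_pos: [0.4967, 0.0093, 0.0836]
ee_rot: [3.141, -0.001, 3.08]
wrist_force: [-0.1, 0.8, 0.2]
width: 0.0893
finger_force: 0.0
```

{"method": "carry_out", "body": {"motion": "0 0 0 0; 0 0 0 0; 0 0 0 0; 0 0 0 0; 0 0 0 0; 0 0 0 0; 0 0 0 0; 0 0 0 0", "grip": -0.2}}

```text
time: 15.65
tool_pos: [0.497, 0.0096, 0.0843]
ee_rot: [3.141, 0.001, 3.08]
wrist_force: [0.1, 2.5, 1.5]
width: 0.0494
finger_force: 30.0
```

{"method": "carry_out", "body": {"motion": "0 0 -0.03 0; 0 0 -0.09 0; 0 0 -0.18 0; 0 0 -0.28 0; 0 0 -0.38 0; 0 0 -0.45 0; 0 0 -0.49 0; 0 0 -0.5 0"}}

```text
time: 16.45
tool_pos: [0.4972, 0.0093, 0.1599]
ee_rot: [-3.142, 0.001, 3.08]
wrist_force: [-1.1, -0.7, -5.3]
width: 0.05
finger_force: 30.0
```

{"method": "carry_out", "body": {"motion": "0.03 0.05 0 0.03; 0.08 0.16 0 0.07; 0.15 0.32 0 0.12; 0.24 0.5 0 0.17; 0.31 0.66 0 0.21; 0.36 0.77 0 0.26; 0.39 0.83 0 0.3; 0.393 0.842 0 0.35"}}

```text
time: 17.25
tool_pos: [0.4445, 0.1402, 0.1581]
ee_rot: [-3.14, -0.001, 1.984]
wrist_force: [0.7, -0.7, -5.8]
width: 0.0499
finger_force: 30.0
```

{"method": "carry_out", "body": {"motion": "0 0 0 0.04; 0 0 0 0.08; 0 0 0 0.12; 0 0 0 0.13; 0 0 0 0.13; 0 0 0 0.13; 0 0 0 0.13; 0 0 0 0.13"}}

```text
time: 18.05
tool_pos: [0.4457, 0.139, 0.1589]
ee_rot: [-3.141, 0.0, 1.58]
wrist_force: [-0.8, 0.4, -6.7]
width: 0.0498
finger_force: 30.0
```

{"method": "carry_out", "body": {"motion": "0 0 0.05 0; 0 0 0.15 0; 0 0 0.3 0; 0 0 0.46 0; 0 0 0.6 0; 0 0 0.69 0; 0 0 0.73 0; 0 0 0.74 0"}}

```text
time: 18.85
tool_pos: [0.4455, 0.139, 0.0475]
ee_rot: [-3.141, 0.0, 1.579]
wrist_force: [-0.0, -1.1, -6.3]
width: 0.0495
finger_force: 30.0
```

{"method": "carry_out", "body": {"motion": "0 0 0.01 0; 0 0 0.02 0; 0 0 0.027 0; 0 0 0.027 0; 0 0 0.027 0; 0 0 0.027 0; 0 0 0.027 0; 0 0 0.027 0"}}

```text
time: 19.65
tool_pos: [0.4458, 0.139, 0.044]
ee_rot: [3.141, -0.0, 1.579]
wrist_force: [0.0, 0.8, -6.8]
width: 0.0498
finger_force: 30.0
```

{"method": "carry_out", "body": {"motion": "0 0 0.005 0; 0 0 0.01 0; 0 0 0.014 0; 0 0 0.014 0; 0 0 0.014 0; 0 0 0.014 0; 0 0 0.014 0; 0 0 0.014 0"}}

```text
time: 20.45
tool_pos: [0.4458, 0.139, 0.0419]
ee_rot: [3.142, -0.0, 1.579]
wrist_force: [-0.5, -0.2, -6.8]
width: 0.0494
finger_force: 30.0
```

{"method": "carry_out", "body": {"motion": "0 0 0.004 0; 0 0 0.008 0; 0 0 0.008 0; 0 0 0.008 0; 0 0 0.008 0; 0 0 0.008 0; 0 0 0.008 0; 0 0 0.008 0"}}

```text
time: 21.25
tool_pos: [0.4459, 0.139, 0.0412]
ee_rot: [3.141, -0.0, 1.579]
wrist_force: [-3.3, -1.2, 2.1]
width: 0.0498
finger_force: 30.0
```

{"method": "carry_out", "body": {"motion": "0 0 0 0; 0 0 0 0; 0 0 0 0; 0 0 0 0; 0 0 0 0; 0 0 0 0; 0 0 0 0; 0 0 0 0", "grip": 0.38}}

```text
time: 22.05
tool_pos: [0.4458, 0.139, 0.0406]
ee_rot: [3.142, -0.0, 1.579]
wrist_force: [-0.4, 0.2, -0.1]
width: 0.0648
finger_force: 0.0
```

{"method": "carry_out", "body": {"motion": "0 0 -0.03 0; 0 0 -0.1 0; 0 0 -0.22 0; 0 0 -0.38 0; 0 0 -0.55 0; 0 0 -0.7 0; 0 0 -0.8 0; 0 0 -0.85 0"}}

```text
time: 22.85
tool_pos: [0.4468, 0.1392, 0.1711]
ee_rot: [3.137, -0.001, 1.579]
wrist_force: [0.3, -0.3, 0.1]
width: 0.0649
finger_force: 0.0
```

{"method": "carry_out", "body": {"motion": "-0.06 0 0 -0.04; -0.18 0.01 0 -0.08; -0.34 0.01 0 -0.13; -0.52 0.02 0 -0.17; -0.68 0.02 0 -0.22; -0.79 0.03 0 -0.26; -0.84 0.03 0 -0.3; -0.85 0.03 0 -0.35", "grip": 0.9}}

```text
time: 23.65
tool_pos: [0.4511, 0.0105, 0.1681]
ee_rot: [-3.141, -0.0, 2.676]
wrist_force: [-0.5, -0.2, 0.4]
width: 0.0895
finger_force: 0.0
```

{"method": "carry_out", "body": {"motion": "0 0 0 -0.04; 0 0 0 -0.08; 0 0 0 -0.12; 0 0 0 -0.133; 0 0 0 -0.133; 0 0 0 -0.133; 0 0 0 -0.133; 0 0 0 -0.133"}}

```text
time: 24.45
tool_pos: [0.4513, 0.0116, 0.1682]
ee_rot: [3.142, -0.0, 3.089]
wrist_force: [-0.5, -0.6, 1.0]
width: 0.0894
finger_force: 0.0
```

```bash
python3 - <<'E'
from h import *
s=shot('wrist','w4'); o=robot.get_obs(); print(o['tool_pos'],o['ee_rot'],o['joint_positions'])
E
```

```text
[0.4513337  0.01156599 0.16818759] [3.14151153e+00 1.42701560e-05 3.08932402e+00] [-1.00136447e-01 -1.18907763e-01  1.67553204e+00  8.17176747e-05
  1.58495801e+00 -1.61866298e+00]
```

View pics/w4.png

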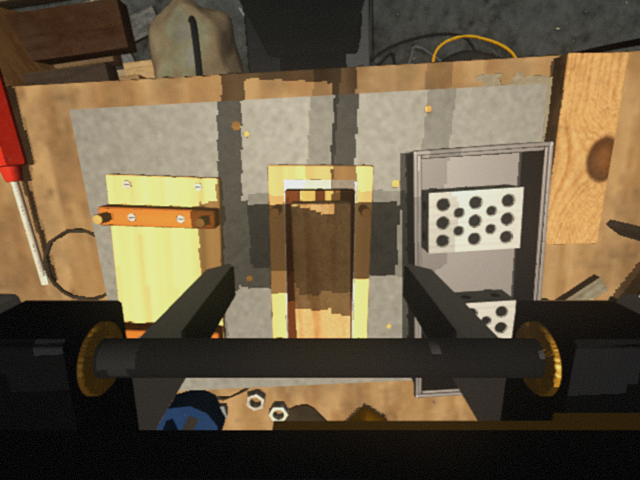

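```bash
python3 - <<'E'
from h import *
P=lambda u,v,z:w('w4',u,v,z).round(4)
print('caul near',P(293,206,.066),P(351,205,.066),'far',P(295,337,.066),P(353,337,.066))
print('blank near',P(288,190,.048),P(354,190,.048))
print('mate',P(549,243,.018),P(597,244,.018),P(563,54,.018),P(622,54,.018))
print('tray',P(416,152,.054),P(553,143,.054))
print('tool target along caul')
E
```

```text
caul near [ 0.423  -0.0065  0.066 ] [0.4245 0.037  0.066 ] far [ 0.5311 -0.0123  0.066 ] [0.5336 0.0352 0.066 ]
blank near [ 0.4127 -0.011   0.048 ] [0.4154 0.0413 0.048 ]
mate [0.4759 0.2193 0.018 ] [0.4791 0.2629 0.018 ] [0.3183 0.2155 0.018 ] [0.3207 0.263  0.018 ]
tray [0.3885 0.0884 0.054 ] [0.3873 0.1915 0.054 ]
tool target along caul
```

{"method": "carry_out", "body": {"motion": "0 0.017 0.05 0; 0 0.017 0.15 0; 0 0.017 0.3 0; 0 0.017 0.45 0; 0 0.017 0.57 0; 0 0.017 0.65 0; 0 0.017 0.68 0; 0 0.017 0.685 0"}}

```text
time: 25.3
tool_pos: [0.4513, 0.0142, 0.065]
ee_rot: [3.141, -0.001, 3.09]
wrist_force: [-0.5, 0.4, -0.8]
width: 0.0894
finger_force: 0.0
```

{"method": "carry_out", "body": {"motion": "0 0 0 0; 0 0 0 0; 0 0 0 0; 0 0 0 0; 0 0 0 0; 0 0 0 0; 0 0 0 0; 0 0 0 0", "grip": -0.3}}

```text
time: 26.1
tool_pos: [0.4516, 0.0141, 0.0656]
ee_rot: [3.142, 0.0, 3.09]
wrist_force: [-0.4, -0.7, 0.8]
width: 0.0448
finger_force: 30.0
```

{"method": "carry_out", "body": {"motion": "0 0 -0.03 0; 0 0 -0.1 0; 0 0 -0.2 0; 0 0 -0.33 0; 0 0 -0.46 0; 0 0 -0.56 0; 0 0 -0.62 0; 0 0 -0.65 0"}}

```text
time: 26.9
tool_pos: [0.452, 0.0141, 0.1643]
ee_rot: [3.142, 0.002, 3.09]
wrist_force: [-1.1, 0.1, -0.1]
width: 0.0447
finger_force: 30.0
```

{"method": "carry_out", "body": {"motion": "0.02 0.05 0 0; 0.07 0.15 0 0; 0.13 0.28 0 0; 0.2 0.43 0 0; 0.26 0.56 0 -0.01; 0.31 0.66 0 -0.01; 0.33 0.72 0 -0.01; 0.34 0.74 0 -0.01"}}

```text
time: 27.7
tool_pos: [0.4056, 0.1284, 0.1622]
ee_rot: [-3.141, -0.001, 3.123]
wrist_force: [0.7, -0.1, -1.1]
width: 0.0447
finger_force: 30.0
```

{"method": "carry_out", "body": {"motion": "0.02 0.05 0 0; 0.07 0.15 0 0; 0.13 0.28 0 0; 0.2 0.43 0 0; 0.26 0.56 0 0; 0.31 0.66 0 0; 0.33 0.72 0 0; 0.34 0.74 0 0"}}

```text
time: 28.5
tool_pos: [0.3576, 0.2401, 0.1628]
ee_rot: [-3.141, -0.0, 3.122]
wrist_force: [0.4, 0.5, -0.1]
width: 0.0449
finger_force: 30.0
```

```bash
python3 - <<'E'
from h import *
s=shot('wrist','w5'); o=robot.get_obs(); print(o['tool_pos'],o['ee_rot'],o['width'])
E
```

```text
[0.3575429  0.24002867 0.16282082] [ 3.14158691e+00 -1.69773369e-04  3.12146606e+00] 0.044954792683726305
```

View pics/w5.png

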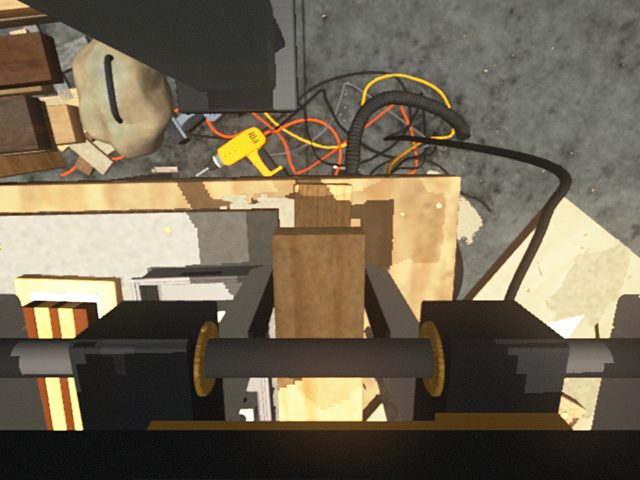

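```bash
python3 - <<'E'
from h import *
P=lambda u,v,z:w('w5',u,v,z).round(4)
print('caul near top',P(273,235,.1635),P(364,235,.1635))
print('mate near',P(295,184,.018),P(352,182,.018), P(294,225,.018))
print('tray',P(134,282,.054))
E
```

```text
caul near top [0.3282 0.2189 0.1635] [0.329  0.2617 0.1635]
mate near [0.3171 0.2203 0.018 ] [0.3164 0.2692 0.018 ] [0.353  0.2182 0.018 ]
tray [0.3901 0.0898 0.054 ]
```

{"method": "carry_out", "body": {"motion": "-0.023 0.02 0.05 0; -0.023 0.02 0.15 0; -0.023 0.02 0.3 0; -0.023 0.02 0.48 0; -0.023 0.02 0.63 0; -0.023 0.02 0.73 0; -0.023 0.02 0.79 0; -0.023 0.02 0.81 0"}}

```text
time: 29.35
tool_pos: [0.3608, 0.2418, 0.0402]
ee_rot: [-3.14, -0.002, 3.12]
wrist_force: [-1.0, 0.4, -1.2]
width: 0.0449
finger_force: 30.0
```

{"method": "carry_out", "body": {"motion": "0 0 0.01 0; 0 0 0.015 0; 0 0 0.02 0; 0 0 0.02 0; 0 0 0.02 0; 0 0 0.02 0; 0 0 0.02 0; 0 0 0.02 0"}}

```text
time: 30.15
tool_pos: [0.3611, 0.2426, 0.0385]
ee_rot: [3.141, 0.0, 3.121]
wrist_force: [-0.1, -0.7, -0.3]
width: 0.0448
finger_force: 30.0
```

{"method": "carry_out", "body": {"motion": "0 0 0.005 0; 0 0 0.01 0; 0 0 0.015 0; 0 0 0.015 0; 0 0 0.015 0; 0 0 0.015 0; 0 0 0.015 0; 0 0 0.015 0"}}

```text
time: 30.95
tool_pos: [0.3612, 0.2426, 0.0362]
ee_rot: [3.141, 0.0, 3.121]
wrist_force: [0.6, -0.6, 0.0]
width: 0.0449
finger_force: 30.0
```

{"method": "carry_out", "body": {"motion": "0 0 0.004 0; 0 0 0.007 0; 0 0 0.007 0; 0 0 0.007 0; 0 0 0.007 0; 0 0 0.007 0; 0 0 0.007 0; 0 0 0.007 0"}}

```text
time: 31.75
tool_pos: [0.3612, 0.2426, 0.0356]
ee_rot: [3.141, 0.0, 3.121]
wrist_force: [-2.4, -0.5, 5.2]
width: 0.0449
finger_force: 30.0
```

{"method": "carry_out", "body": {"motion": "0 0 0 0; 0 0 0 0; 0 0 0 0; 0 0 0 0; 0 0 0 0; 0 0 0 0; 0 0 0 0; 0 0 0 0", "grip": 0.3}}

```text
time: 32.55
tool_pos: [0.3612, 0.2426, 0.0352]
ee_rot: [3.141, 0.0, 3.121]
wrist_force: [0.1, -1.0, 0.3]
width: 0.0612
finger_force: 0.0
```

{"method": "carry_out", "body": {"motion": "0 0 -0.03 0; 0 0 -0.1 0; 0 0 -0.22 0; 0 0 -0.38 0; 0 0 -0.55 0; 0 0 -0.7 0; 0 0 -0.8 0; 0 0 -0.85 0"}}

```text
time: 33.35
tool_pos: [0.3621, 0.243, 0.1655]
ee_rot: [3.139, 0.004, 3.121]
wrist_force: [-0.4, -0.3, 0.3]
width: 0.0612
finger_force: 0.0
```

{"method": "carry_out", "body": {"motion": "-0.02 -0.05 0 0; -0.09 -0.15 0 0; -0.18 -0.28 0 0; -0.28 -0.45 0 0; -0.36 -0.6 0 0.01; -0.41 -0.71 0 0.01; -0.44 -0.77 0 0.01; -0.45 -0.78 0 0.01", "grip": 0.9}}

```text
time: 34.15
tool_pos: [0.4261, 0.1231, 0.1618]
ee_rot: [-3.141, -0.002, 3.088]
wrist_force: [-0.0, 0.1, 0.0]
width: 0.0891
finger_force: 0.0
```

{"method": "carry_out", "body": {"motion": "-0.02 -0.05 0 0; -0.08 -0.15 0 0; -0.16 -0.28 0 0; -0.24 -0.45 0 0; -0.31 -0.6 0 0; -0.36 -0.71 0 0; -0.39 -0.76 0 0; -0.4 -0.77 0 0"}}

```text
time: 34.95
tool_pos: [0.4803, 0.0055, 0.1624]
ee_rot: [3.141, -0.0, 3.089]
wrist_force: [-0.8, 0.3, 0.0]
width: 0.0893
finger_force: 0.0
```

```bash
python3 - <<'E'
from h import *
s=shot('wrist','w6'); o=robot.get_obs(); print(o['tool_pos'],o['ee_rot'],o['width'])
E
```

```text
[0.4802402  0.0058573  0.16245042] [ 3.14115297e+00 -3.06921265e-04  3.08961067e+00] 0.08931202167612594
```

View pics/w6.png

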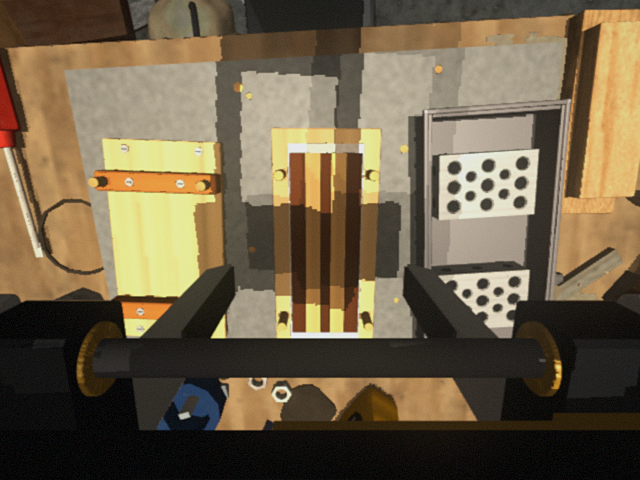

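```bash
python3 - <<'E'
from h import *
def f(n,pts,z):
    p=np.array([w('w6',u,v,z) for u,v in pts]); a=(p[3]-p[0])+(p[2]-p[1])
    print(n,p.mean(0).round(4),np.degrees(np.arctan2(a[1],a[0])).round(1),p.round(3).tolist())
f('blank',[(290,152),(363,152),(358,332),(291,332)],.048)
f('rackdow',[(93,182),(202,185),(202,185),(93,182)],.058)
f('rackboard near',[(103,140),(220,142),(226,337),(117,337)],.028)
f('caul',[(584,23),(640,22),(640,198),(577,196)],.036)
f('mate',[(567,212),(613,212),(613,212),(567,212)],.018)
f('scenerack',[],.028) if 0 else None
# rack from w1/w3 dowels
d=[w('w1',u,v,.058) for u,v in((220+190/4,160+558/4),(220+610/4,160+560/4))]; print(np.round(d,3))
E
```

```text
blank [0.4886 0.0103 0.048 ] -3.4 [[0.412, -0.013, 0.048], [0.415, 0.042, 0.048], [0.565, 0.035, 0.048], [0.562, -0.023, 0.048]]
rackdow [ 0.4297 -0.1198  0.058 ] 0.0 [[0.426, -0.16, 0.058], [0.433, -0.079, 0.058], [0.433, -0.079, 0.058], [0.426, -0.16, 0.058]]
rackboard near [ 0.485  -0.1261  0.028 ] -5.8 [[0.395, -0.164, 0.028], [0.402, -0.07, 0.028], [0.574, -0.085, 0.028], [0.569, -0.185, 0.028]]
caul [0.3971 0.2353 0.036 ] 6.5 [[0.332, 0.208, 0.036], [0.333, 0.248, 0.036], [0.464, 0.268, 0.036], [0.459, 0.217, 0.036]]
mate [0.4769 0.2427 0.018 ] 0.0 [[0.476, 0.223, 0.018], [0.478, 0.263, 0.018], [0.478, 0.263, 0.018], [0.476, 0.223, 0.018]]
[[ 0.437 -0.066  0.058]
 [ 0.54  -0.071  0.058]]
```

{"method": "carry_out", "body": {"motion": "-0.054 0.033 0.05 0; -0.054 0.033 0.15 0; -0.054 0.033 0.3 0; -0.054 0.033 0.46 0; -0.054 0.033 0.6 0; -0.054 0.033 0.7 0; -0.054 0.033 0.74 0; -0.054 0.033 0.755 0"}}

```text
time: 35.8
tool_pos: [0.488, 0.0112, 0.0484]
ee_rot: [3.141, -0.002, 3.091]
wrist_force: [0.5, -0.5, -0.4]
width: 0.0895
finger_force: 0.0
```

{"method": "carry_out", "body": {"motion": "0 0 0 0; 0 0 0 0; 0 0 0 0; 0 0 0 0; 0 0 0 0; 0 0 0 0; 0 0 0 0; 0 0 0 0", "grip": -0.1}}

```text
time: 36.6
tool_pos: [0.4888, 0.0102, 0.0499]
ee_rot: [3.142, 0.001, 3.089]
wrist_force: [-0.9, -0.8, 3.5]
width: 0.0554
finger_force: 30.0
```

{"method": "carry_out", "body": {"motion": "0 0 -0.03 0; 0 0 -0.1 0; 0 0 -0.2 0; 0 0 -0.33 0; 0 0 -0.46 0; 0 0 -0.56 0; 0 0 -0.62 0; 0 0 -0.65 0"}}

```text
time: 37.4
tool_pos: [0.4888, 0.0102, 0.148]
ee_rot: [-3.142, 0.002, 3.09]
wrist_force: [0.1, -0.2, -2.2]
width: 0.0559
finger_force: 30.0
```

{"method": "carry_out", "body": {"motion": "0 -0.05 0 0; 0 -0.17 0 0; -0.01 -0.33 0 0; -0.01 -0.52 0 0.01; -0.015 -0.7 0 0.01; -0.015 -0.82 0 0.01; -0.015 -0.88 0 0.01; -0.015 -0.9 0 0.01"}}

```text
time: 38.2
tool_pos: [0.4831, -0.1254, 0.1459]
ee_rot: [3.141, -0.002, 3.057]
wrist_force: [-0.1, 0.2, -0.7]
width: 0.0559
finger_force: 30.0
```

```bash
python3 - <<'E'
from h import *
s=shot('wrist','w7'); o=robot.get_obs(); print(o['tool_pos'],o['ee_rot'],o['width'])
E
```

```text
[ 0.48323608 -0.12522805  0.14613082] [ 3.14114990e+00 -1.35885279e-03  3.05715627e+00] 0.0556902423593759
```

View pics/w7.png

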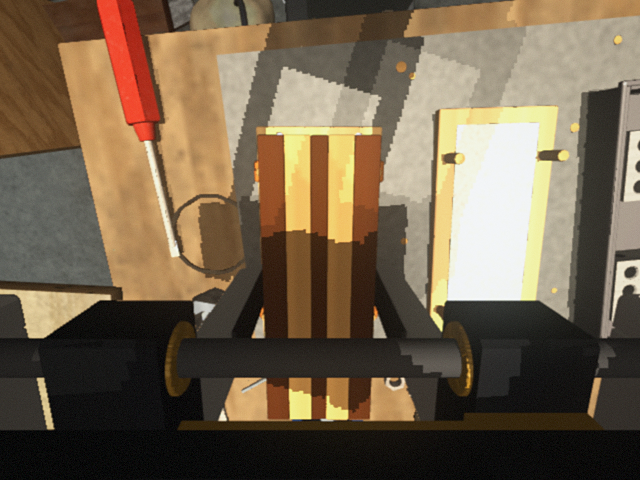

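```bash
python3 - <<'E'
from h import *
P=lambda u,v,z:w('w7',u,v,z).round(4)
print('blank near',P(258,135,.1445),P(382,134,.1445))
print('rack near',P(257,128,.028),P(382,127,.028))
print('rack dowel',P(257,172,.058),P(381,170,.058))
E
```

```text
blank near [ 0.4067 -0.1464  0.1445] [ 0.411  -0.0912  0.1445]
rack near [ 0.3948 -0.1649  0.028 ] [ 0.4021 -0.0707  0.028 ]
rack dowel [ 0.4262 -0.1638  0.058 ] [ 0.4322 -0.0779  0.058 ]
```

{"method": "carry_out", "body": {"motion": "-0.017 0 0.05 0; -0.017 0 0.12 0; -0.017 0 0.22 0; -0.017 0 0.33 0; -0.017 0 0.43 0; -0.017 0 0.49 0; -0.017 0 0.525 0; -0.017 0 0.53 0"}}

```text
time: 39.05
tool_pos: [0.4858, -0.1244, 0.0665]
ee_rot: [3.141, -0.001, 3.059]
wrist_force: [0.8, 0.0, -1.0]
width: 0.0554
finger_force: 30.0
```

{"method": "carry_out", "body": {"motion": "0 0 0.005 0; 0 0 0.01 0; 0 0 0.015 0; 0 0 0.02 0; 0 0 0.02 0; 0 0 0.02 0; 0 0 0.02 0; 0 0 0.02 0"}}

```text
time: 39.85
tool_pos: [0.4863, -0.1249, 0.0644]
ee_rot: [3.142, 0.0, 3.058]
wrist_force: [0.3, -0.3, -1.0]
width: 0.0556
finger_force: 30.0
```

{"method": "carry_out", "body": {"motion": "0 0 0.005 0; 0 0 0.01 0; 0 0 0.014 0; 0 0 0.014 0; 0 0 0.014 0; 0 0 0.014 0; 0 0 0.014 0; 0 0 0.014 0"}}

```text
time: 40.65
tool_pos: [0.4862, -0.1249, 0.0623]
ee_rot: [3.141, 0.0, 3.058]
wrist_force: [0.6, 0.2, -1.0]
width: 0.0554
finger_force: 30.0
```

{"method": "carry_out", "body": {"motion": "0 0 0.004 0; 0 0 0.006 0; 0 0 0.006 0; 0 0 0.006 0; 0 0 0.006 0; 0 0 0.006 0; 0 0 0.006 0; 0 0 0.006 0"}}

```text
time: 41.45
tool_pos: [0.4864, -0.1249, 0.0619]
ee_rot: [-3.142, 0.0, 3.058]
wrist_force: [-2.7, 0.9, 4.6]
width: 0.0557
finger_force: 30.0
```

{"method": "carry_out", "body": {"motion": "0 0 0 0; 0 0 0 0; 0 0 0 0; 0 0 0 0; 0 0 0 0; 0 0 0 0; 0 0 0 0; 0 0 0 0", "grip": 0.5}}

```text
time: 42.25
tool_pos: [0.4863, -0.1249, 0.0614]
ee_rot: [3.141, 0.0, 3.058]
wrist_force: [0.2, 0.6, 0.0]
width: 0.0707
finger_force: 0.0
```

{"method": "carry_out", "body": {"motion": "0 0 -0.03 0; 0 0 -0.1 0; 0 0 -0.22 0; 0 0 -0.38 0; 0 0 -0.55 0; 0 0 -0.7 0; 0 0 -0.8 0; 0 0 -0.85 0"}}

```text
time: 43.05
tool_pos: [0.487, -0.1252, 0.1913]
ee_rot: [-3.141, 0.003, 3.058]
wrist_force: [1.0, 0.6, 0.5]
width: 0.0705
finger_force: 0.0
```

{"method": "carry_out", "body": {"motion": "0.05 0 0 0; 0.15 0 -0.05 0; 0.3 0.1 -0.1 0; 0.5 0.2 -0.2 0; 0.65 0.3 -0.3 0; 0.75 0.38 -0.35 0; 0.79 0.4 -0.4 0; 0.8 0.4 -0.4 0"}}

```text
time: 43.85
tool_pos: [0.3713, -0.055, 0.2491]
ee_rot: [-3.141, 0.001, 3.059]
wrist_force: [-0.1, 0.2, -0.6]
width: 0.0704
finger_force: 0.0
```

```bash
python3 - <<'E'
from h import *
s=shot('wrist','w8'); a=shot('scene','s8')['image'][160:400,110:450,::-1]
cv2.imwrite('pics/fin.png',np.vstack([cv2.resize(s['image'][:300,:,::-1],(560,262)),cv2.resize(a,(476,336),interpolation=cv2.INTER_CUBIC)[:,:476] if 0 else cv2.copyMakeBorder(cv2.resize(a,(476,336),interpolation=cv2.INTER_CUBIC),0,0,0,84,0)]))
E
```

```text
(no output)
```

View pics/fin.png

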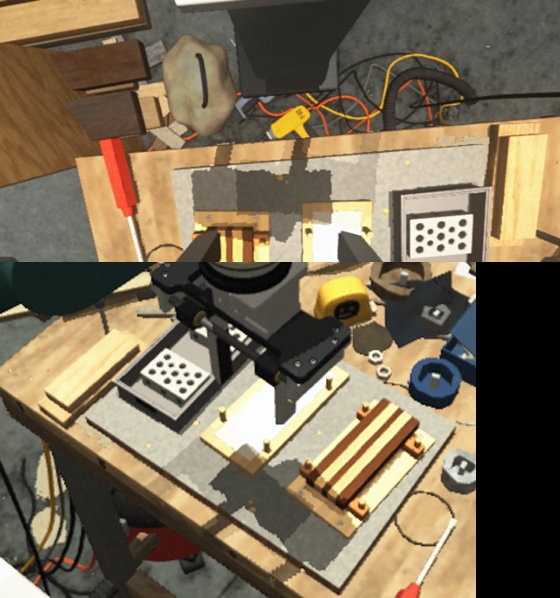

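```bash
python3 - <<'E'
from h import *
P=lambda u,v,z:w('w8',u*8/7,v*300/262,z).round(4)
print('mate near',P(498,123,.018),P(541,123,.018),'caul near',P(499,136,.036),P(546,135,.036),'caul far-ish',P(494,240,.036),P(544,240,.036))
print('tray near rim',P(393,190,.054),P(492,186,.054))
print(robot.close_job())
E
```

```text
mate near [0.3157 0.2176 0.018 ] [0.3201 0.2698 0.018 ] caul near [0.3302 0.2077 0.036 ] [0.3336 0.2626 0.036 ] caul far-ish [0.4602 0.2117 0.036 ] [0.4654 0.275  0.036 ]
tray near rim [0.3809 0.0773 0.054 ] [0.3857 0.1919 0.054 ]
the job is handed in; nothing more can be done
None
```

The stack is apart and the job is handed in at about 44 s of the 115 s: both steel blocks lie in opposite halves of the tray, the caul on its mate and the blank between the rack's dowels. The last pictures show all of these in place. My final caul measurement was coarse (it came out about 8 mm off across, inside the 15 mm limit), and the hand-in returned no verdict.

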